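# Pack the cocktail shaker into the foam-lined bar tray

### The arm

A 7-joint arm with a two-finger parallel gripper is mounted at the origin on the work surface. World frame = base frame: x ahead of the robot, y to its left, z up, the work surface at z = 0. Lengths are in m, angles in rad, forces in N, time in s.
With the tool pointing down it reaches from about 0.4 to 0.85 m from the base axis. Payload 10.4 kg.
Tool frame: the origin (TCP) lies on the mounting face of the last link; the fingertips stand r.tips_ahead ahead of it and the grasp point (between the pads) lies 164 mm ahead of it (r.tips_ahead is the distance from the TCP to the fingertips, in m); z points along the fingers, y is the line along which they close (so a half turn about z gives the same grasp; the last joint's range is limited). The gripper opens to 87 mm and grips with 3 to 60 N. Pads are 19 mm wide; open, the fingers measure 117 mm over their backs; the gripper's body (75 mm by 190 mm) begins 51 mm behind the grasp point.
Start: joints at [-1.303, 0.332, -0.065, 1.46, 0.022, 1.35, -0.088], TCP at [0.179, 0.599, 0.405] pointing down, gripper open.
Joint ranges: [-2.6, 2.6], [-0.5, 2.12], [-1.47, 1.34], [0.16, 2.42], [-1.27, 4.41], [0.06, 2.06], [-2.6, 2.6]. Speed limits (rad/s): [2.22, 2.22, 2.79, 2.79, 3.14, 3.14, 3.14].

### API

Orientations are given as a unit quaternion [x, y, z, w].
In Python, from bench import telemetry, imaging, job, r gives the robot as it stands.
- The arm moves only by the tool move_arm, never from a script. Its argument "steps" is a list of rows, each an object of numbers: "dx", "dy", "dz": the shift along the tool's x, y, z in cm; "spin": the turn about the tool's z in rad. In form: [{"dx": .., "dy": .., "dz": .., "spin": ..}, ...]. A call has 1 to 12 rows; each row shifts and turns the commanded pose from where the row before left it, along the tool's axes as they then stand; what a row does not reach is not made up. A row lasts 1/10 s, in which the tool goes at most 50 mm and 8.59 degrees, less where a joint would pass 70% of its speed; a pose out of reach is approached as far as the arm can. A call with a gripper value outside its range is refused whole. "claw" is the finger opening in cm, from 0 to 8.7, set as the call begins (left out, the last holds). The fingers move at their own pace and stop on an object; "squeeze" is the grip in N (left out, the last holds). Time passes only in rows, so rows that do not move let the fingers close. It gives the time, the measured TCP pose, the force, the opening and the grip force at its end, in the units of the state.
- telemetry.read_state(): the state, without advancing time (a new reading comes with each control period).
- imaging.camera(name): name is "scene" or "top" or "wrist"; returns a dict with "img" (384x512x3 uint8, red, green, blue), "camera_matrix" (3x3 intrinsics, pixels), "R" (3x3) and "t" (3): a world point X has camera coordinates R X + t. Camera axes: x right, y down, z forward; pixel columns grow to the right and rows downward; lengths in m; the calibration is good to about 2 mm. A picture is of the moment at which its call begins. There is no depth.
- job.close_job(): hands the job in; it is judged then, once.
The state is a dict: "time": time; "joint_positions": joint angles; "joint_vel": joint speeds; "joint_torque": joint torques, N m; "ee_pos": TCP position; "eef_rot": TCP orientation; "ft_force": force on the tool from outside, world axes, zero at the start; "torque": the same for the moment, N m; "width": finger opening in m; "grip_force": force on a finger pad.
Only numpy, scipy, OpenCV 4.12 (cv2) and the standard library are available. Lean on these libraries where they do the work, as an engineer would, in place of code of your own. Each camera call takes 0.05 s, during which the arm holds its last target. There are 200 camera calls.

### The job

Pack the standing cocktail shaker away in the foam-lined bar tray: lay it on its side in its own cutout, cap at the narrow end, and press it down until foot end and cap end both sit fully home in the foam. Lower it in, do not drop it, and leave everything else on the trolley where it is.

Things in the scene. Friction and masses are not known exactly. Their poses are not given: they have to be found in the camera images.
- shaker: matte gold cocktail shaker, 140 mm tall, standing upright, 0.2 to 0.35 kg, one rigid closed piece, round: body 60 mm diameter from the foot to 106 mm up, shoulder narrowing to 38 mm at 121 mm, then a 36 mm cap with rounded end. Balance point about 65 mm above the foot. Origin: centre of the foot; z along its axis, foot to cap. It and the two mills may have changed places
- shaker_foot (a point): point on the shaker's axis at the foot (centre of its flat end)
- shaker_cap (a point): point on the shaker's axis at the tip of the cap, 140 mm from the foot
- tray: wooden bar tray with dark grey foam insert, 250 mm (its x) by 215 mm (its y), 54 mm high, foam level with the rim, fixed to the trolley top; a jigger and ice tongs already lie in the foam on its +x side and stand up to 15 mm above it; the shaker's cutout is on its -x side. Origin: centre of the underside; z up
- cutout (a point): where the middle of the shaker's axis (70 mm from foot and cap tip) lies when fully home in its cutout: 42 mm above the trolley top, 12 mm below the foam's surface. Axes as the tray's: the packed shaker lies along y, foot towards -y, cap towards +y, with 4 mm of play at each end. Laid on the foam lips unpressed, it rests about 16 mm too high, nearly level
- wide_pocket (a point): middle of the wide pocket, on the home axis; the pocket holds the shaker's body from the foot to 58 mm. Springy rounded foam lips along its two edges, 56 mm apart, their crests level with the foam's surface, must be forced aside: some 6 to 15 N of push down at this end of the shaker, then they hold it
- narrow_pocket (a point): middle of the narrow pocket, on the home axis; it holds the cap, from 125 mm from the foot to the tip. Same springy lips, 32 mm apart, same push needed at this end
- cross_channel (a point): middle of the hand channel cut across the foam between the pockets, on the home axis; from 58 to 125 mm from the foot, floor 30 mm below the axis, open from 75 mm on the -x side to 72 mm on the +x side of the axis: room for fingers beside the shaker
- mill_a: squat black wooden pepper mill, 58 mm diameter, 82 mm tall, upright; its origin is the centre of its underside, z up
- mill_b: another such black pepper mill, upright; its origin is the centre of its underside, z up
- stopper: stainless wine stopper standing on its flat 36 mm head, tapered end up, 74 mm tall; its origin is the centre of its underside, z up
- corkscrew: red plastic T-handled corkscrew lying flat, handle 108 mm along y, worm pointing to +x, 105 mm, 24 mm high; origin under the middle of the handle
- miniature: miniature spirit bottle of brown glass, 36 mm diameter, 110 mm tall, upright; its origin is the centre of its underside, z up
- nut_tin: nut tin, 68 mm diameter, 58 mm tall; its origin is the centre of its underside, z up
- coasters: pile of square cork coasters, 95 mm wide, 20 mm high; its origin is the centre of its underside, z up
Things that resemble listed ones, but are neither listed nor needed, are in the scene too. Of the things like the shaker, leave any that is black, blue or pink; of the rest the larger one is meant.

How it is judged:
By the outcome, as a careful person would: the job done as asked, in the order asked, and still so for the second after the job is handed in, with the robot touching nothing.
It also fails if it takes over 50 s, if anything falls off the work surface, if the arm or the gripper's body presses on something with over 40 N, if the wrist force passes 120 N, or if a joint passes its speed limit or range.

## Working session

There is one attempt and no reset: what is moved stays moved. The work goes in short steps, Python scripts to look and compute and a tool call to move; the robot and the scene stay as the last step left them, time stands still between calls to the robot, and variables do not carry over. Pictures are saved under pics/ and viewed, at most 10 in all, crops included, and the job is handed in when it is done.

Besides the shell and the picture viewer there is one more tool, called after "Request:" as a command line: name --argument value ..., lists and objects as JSON in quotes. move_arm: Moves the arm, as the interface text tells. Its arguments: {"type":"object","properties":{"steps":{"type":"array","items":{"type":"object","properties":{"dx":{"type":"number"},"dy":{"type":"number"},"dz":{"type":"number"},"spin":{"type":"number"}}}},"claw":{"type":"number"},"squeeze":{"type":"number"}},"required":["steps"]}

```bash
mkdir -p pics; cat > h.py <<'E'
import numpy as np,cv2
from bench import telemetry,imaging,job,r
from scipy.spatial.transform import Rotation as Rn
def snap(n,f):
    c=imaging.camera(n); cv2.imwrite('pics/'+f,cv2.cvtColor(c['img'],cv2.COLOR_RGB2BGR)); 
    np.savez('pics/'+f+'.npz',**{k:np.array(c[k]) for k in c}); return c
def ray(c,u,v,z):
    K,R,t=[np.array(c[k]) for k in('camera_matrix','R','t')]
    d=R.T@np.linalg.solve(K,[u,v,1]); o=-R.T@t
    return o+d*(z-o[2])/d[2]
def proj(c,X):
    K,R,t=[np.array(c[k]) for k in('camera_matrix','R','t')]
    p=K@(R@np.array(X)+t); return p[:2]/p[2]
E
python3 - <<'E'
from h import *
for n in('scene','top'):
    c=snap(n,n+'0.png'); print(n,(-np.array(c['R']).T@c['t']).round(3))
a=cv2.imread('pics/scene0.png');b=cv2.imread('pics/top0.png')
cv2.imwrite('pics/both.png',cv2.resize(b,(800,600),interpolation=cv2.INTER_CUBIC))
cv2.imwrite('pics/scn.png',cv2.resize(a,(800,600),interpolation=cv2.INTER_CUBIC))
s=telemetry.read_state();print(s,r.tips_ahead, Rn.from_quat(s['eef_rot']).as_matrix().round(3))
E
```

```text
scene [1.128 0.685 1.138]
top [ 0.495 -0.05   1.053]
{'time': 0.1, 'joint_positions': array([-1.30258833,  0.33283693, -0.06471309,  1.46079842,  0.02160122,
        1.34989532, -0.08851658]), 'joint_vel': array([-1.91174102e-05, -6.33033611e-04, -9.18263091e-04, -2.03044545e-03,
        3.96803593e-04,  2.43133795e-03, -9.15359979e-04]), 'joint_torque': array([ 1.45950075e-03, -6.24540997e+01,  2.47335120e-02, -3.90721500e+01,
       -6.13401644e-02,  3.66615190e-02,  9.87502654e-05]), 'ee_pos': array([0.17916292, 0.59867201, 0.40404387]), 'eef_rot': array([ 1.44885203e-01,  9.89448277e-01, -6.17834356e-04, -6.51732906e-05]), 'ft_force': array([0.01802231, 0.69830576, 0.2394141 ]), 'torque': array([ 0.04171112,  0.02555376, -0.03721726]), 'grip_force': 0.0, 'width': 0.08692700516853458} 0.1822 [[-0.958  0.287 -0.   ]
 [ 0.287  0.958 -0.001]
 [-0.    -0.001 -1.   ]]
```

View pics/both.png

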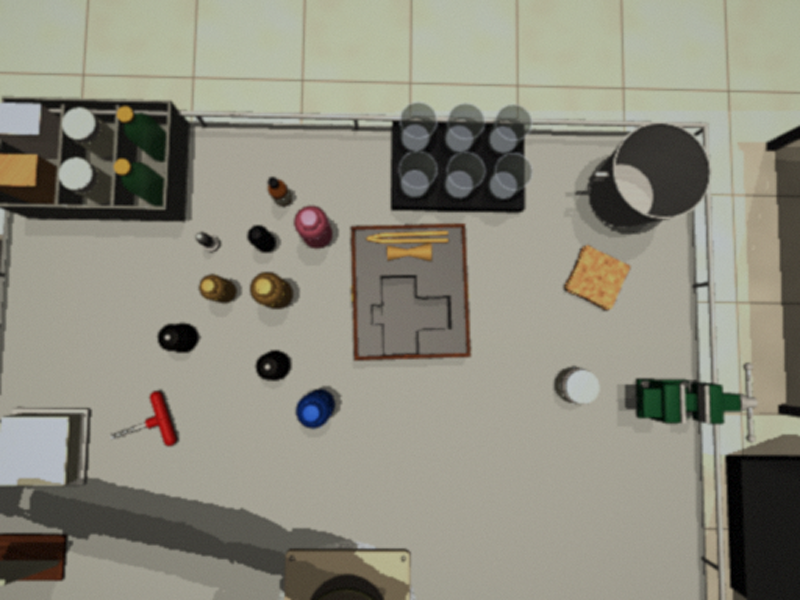

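View pics/scn.png

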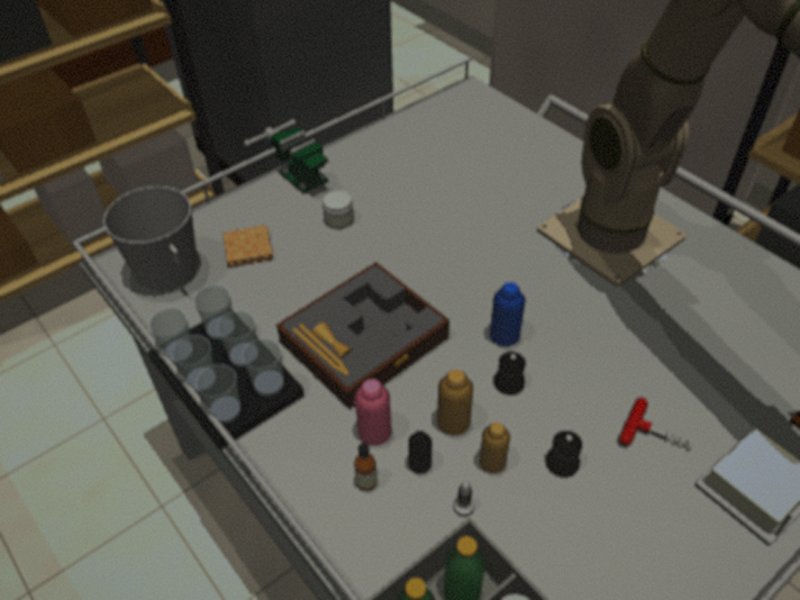

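```bash
python3 - <<'E'
from h import *
c=dict(np.load('pics/top0.png.npz')); s=dict(np.load('pics/scene0.png.npz')); k=.64
f=lambda n,u,v,z:print(n,ray(c,u*k,v*k,z)[:2].round(4))
f('shcap',263,287,.135);f('smallcap',208,287,.1)
for n,u,v in(('bl',357,358),('tl',352,227),('tr',465,225),('br',469,355)):f(n,u,v,.054)
f('pink',311,221,.14);f('blue',312,411,.14);f('mill',271,366,.08);f('blk',262,237,.08)
a=cv2.imread('pics/top0.png');b=cv2.imread('pics/scene0.png')
A=cv2.resize(a[170:210,115:205],None,fx=8,fy=8,interpolation=cv2.INTER_CUBIC)
B=cv2.resize(b[225:305,270:360],None,fx=6,fy=6,interpolation=cv2.INTER_CUBIC)
T=cv2.resize(a[140:232,222:305],None,fx=6,fy=6,interpolation=cv2.INTER_CUBIC)
cv2.imwrite('pics/cropT.png',T)
W=np.zeros((540,800,3),np.uint8);W[:320,:720]=A;cv2.imwrite('pics/cropA.png',A);cv2.imwrite('pics/cropB.png',B)
E
```

```text
shcap [0.5897 0.1454]
smallcap [0.5917 0.2486]
bl [ 0.4705 -0.0124]
tl [0.7131 0.0015]
tr [ 0.721  -0.2098]
br [ 0.4787 -0.2177]
pink [0.7034 0.0669]
blue [0.3845 0.0569]
mill [0.455  0.1384]
blk [0.686 0.162]
```

View pics/cropA.png

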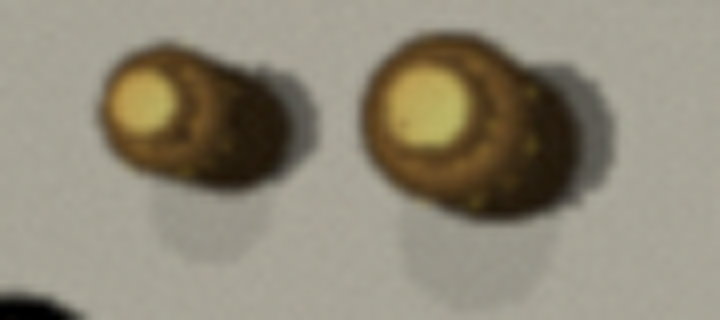

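View pics/cropT.png

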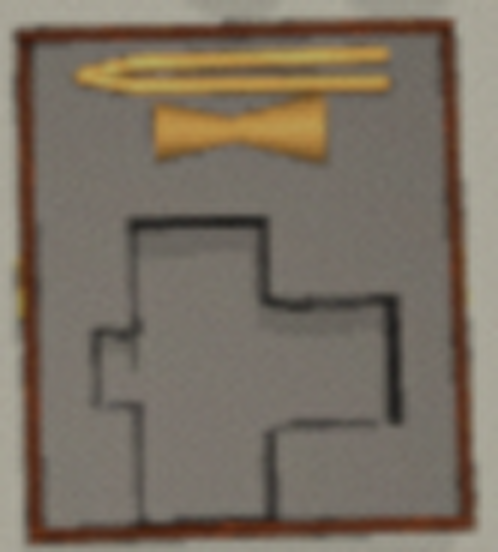

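View pics/cropB.png

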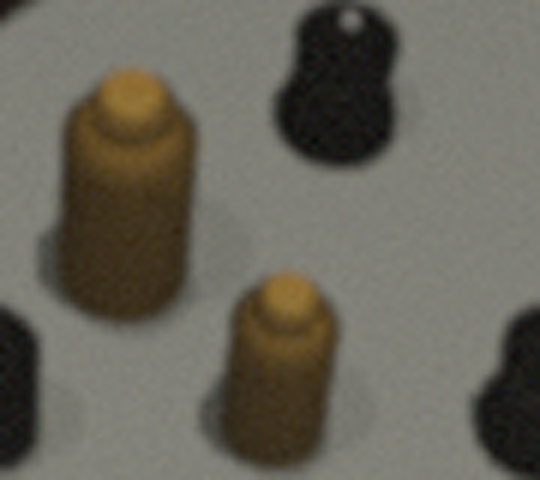

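```bash
python3 - <<'E'
from h import *
c=dict(np.load('pics/top0.png.npz')); s=dict(np.load('pics/scene0.png.npz'))
T=lambda u,v,z=.054:ray(c,222+(u-2.5)/6,140+(v-2.5)/6,z)[:2]
tl,tr,bl,br=T(15,33),T(455,19),T(30,540),T(473,525)
print((tl+tr+bl+br)/4,np.linalg.norm(tl-bl),np.linalg.norm(tl-tr),np.linalg.norm(br-bl))
y=(tl+bl)-(tr+br);x=(tl+tr)-(bl+br);print('yaw',np.arctan2(-y[0],y[1]),np.arctan2(x[1],x[0]))
a,b=T(95,369),T(393,361);print('capend',a,'footend',b,(a+b)/2,np.linalg.norm(a-b),np.arctan2(-(a-b)[0],(a-b)[1]))
print(T(130,222),T(265,222))
print('shaker top',ray(c,168.3,183.2,.138),'scene',ray(s,291.8,240.5,.138))
E
```

```text
[ 0.59660976 -0.10742713] 0.24482304854670486 0.21453947959032377 0.21167478344523655
yaw 0.04926056811691981 0.04345724108088881
capend [ 0.55098056 -0.03654189] footend [ 0.55701531 -0.17971583] [ 0.55399794 -0.10812886] 0.14330106471275358 0.04212485448862951
[ 0.62220303 -0.05220247] [ 0.6233079 -0.1173861]
shaker top [0.59062216 0.14489919 0.138     ] scene [0.59229485 0.14713964 0.138     ]
```

Request:
move_arm --steps '[{"spin":0.137},{"spin":0.137},{"spin":0.137},{"spin":0.137},{"spin":0.137},{"spin":0.137},{"spin":0.137},{"spin":0.137},{"spin":0.138},{}]' --claw 8.7 --squeeze 10

```text
$.steps[0]: bad value
```

Request:
move_arm --steps '[{"dx":-2.3,"dy":2.0},{"dx":-2.3,"dy":2.0},{"dx":-2.3,"dy":2.0},{"dx":-2.3,"dy":2.0},{"dx":-2.3,"dy":2.0},{"dx":-2.3,"dy":2.0},{"dx":-2.3,"dy":2.0},{"dx":-2.3,"dy":2.0},{"dx":-2.3,"dy":2.0},{"dx":-2.3,"dy":2.0}]'

```text
$.steps[0]: bad value
```

Request:
move_arm --steps '[{"dx":-2.3,"dy":2.0},{"dx":-2.3,"dy":2.0},{"dx":-2.3,"dy":2.0},{"dx":-2.3,"dy":2.0},{"dx":-2.3,"dy":2.0},{"dx":-2.3,"dy":2.0},{"dx":-2.3,"dy":2.0},{"dx":-2.3,"dy":2.0},{"dx":-2.3,"dy":2.0},{"dx":-2.3,"dy":1.5},{},{}]'

```text
$.steps[0]: bad value
```

```bash
python3 - <<'E'
from h import *
st=telemetry.read_state();print(st['time'],st['ee_pos'],Rn.from_quat(st['eef_rot']).as_matrix().round(3),st['joint_positions'].round(2),st['ft_force'])
c=snap('wrist','w1.png');print('pred cap',proj(c,[.591,.146,.14]),'foot',proj(c,[.591,.146,0]), c['R'].round(2))
E
```

```text
0.1 [0.17916292 0.59867201 0.40404387] [[-0.958  0.287 -0.   ]
 [ 0.287  0.958 -0.001]
 [-0.    -0.001 -1.   ]] [-1.3   0.33 -0.06  1.46  0.02  1.35 -0.09] [0.01802231 0.69830576 0.2394141 ]
pred cap [ 34.12505991 553.40286406] foot [ 88.81098739 443.12726846] [[ 0.29  0.96 -0.  ]
 [ 0.91 -0.27  0.3 ]
 [ 0.29 -0.09 -0.95]]
```

View pics/w1.png

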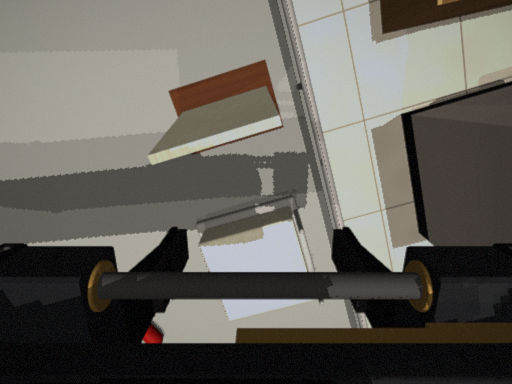

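The wrist view still shows the start: fingertips at about (180,235) and (345,235), no shaker in sight. The moves were refused because each row needs all four keys.

Request:
move_arm --steps '[{"dx":0,"dy":0,"dz":0,"spin":0.137},{"dx":0,"dy":0,"dz":0,"spin":0.137},{"dx":0,"dy":0,"dz":0,"spin":0.137},{"dx":0,"dy":0,"dz":0,"spin":0.137},{"dx":0,"dy":0,"dz":0,"spin":0.137},{"dx":0,"dy":0,"dz":0,"spin":0.137},{"dx":0,"dy":0,"dz":0,"spin":0.137},{"dx":0,"dy":0,"dz":0,"spin":0.137},{"dx":0,"dy":0,"dz":0,"spin":0.138}]' --claw 8.7 --squeeze 10

```text
time: 1.05
ee_pos: [0.1791, 0.5987, 0.4044]
eef_rot: [0.693, 0.721, -0.0, 0.0]
ft_force: [0.7, -0.7, 0.3]
width: 0.0865
grip_force: 0.0
```

Request:
move_arm --steps '[{"dx":-2.3,"dy":2.0,"dz":0,"spin":0},{"dx":-2.3,"dy":2.0,"dz":0,"spin":0},{"dx":-2.3,"dy":2.0,"dz":0,"spin":0},{"dx":-2.3,"dy":2.0,"dz":0,"spin":0},{"dx":-2.3,"dy":2.0,"dz":0,"spin":0},{"dx":-2.3,"dy":2.0,"dz":0,"spin":0},{"dx":-2.3,"dy":2.0,"dz":0,"spin":0},{"dx":-2.3,"dy":2.0,"dz":0,"spin":0},{"dx":-2.3,"dy":2.0,"dz":0,"spin":0},{"dx":-2.3,"dy":2.0,"dz":0,"spin":0}]'

```text
time: 2.05
ee_pos: [0.3902, 0.3771, 0.4046]
eef_rot: [0.691, 0.723, -0.0, -0.0]
ft_force: [0.5, 0.1, 0.3]
width: 0.087
grip_force: 0.0
```

```bash
python3 - <<'E'
from h import *
st=telemetry.read_state();print(st['time'],st['ee_pos'],Rn.from_quat(st['eef_rot']).as_matrix().round(3),st['joint_positions'].round(2),st['ft_force'])
E
```

```text
2.05 [0.39022446 0.37712498 0.40460241] [[-0.046  0.999 -0.   ]
 [ 0.999  0.046 -0.   ]
 [-0.    -0.    -1.   ]] [-1.1   0.15  0.28  1.7  -0.04  1.31 -0.77] [0.53745912 0.06171979 0.27907977]
```

Request:
move_arm --steps '[{"dx":-2.4,"dy":1.9,"dz":0,"spin":0},{"dx":-2.4,"dy":1.9,"dz":0,"spin":0},{"dx":-2.4,"dy":1.9,"dz":0,"spin":0},{"dx":-2.4,"dy":1.9,"dz":0,"spin":0},{"dx":-2.4,"dy":1.9,"dz":0,"spin":0},{"dx":-2.4,"dy":1.9,"dz":0,"spin":0},{"dx":-2.4,"dy":1.9,"dz":0,"spin":0},{"dx":-2.4,"dy":1.9,"dz":0,"spin":0},{"dx":-2.4,"dy":1.9,"dz":0,"spin":0},{"dx":-2.4,"dy":1.9,"dz":0,"spin":0},{"dx":0,"dy":0,"dz":0,"spin":0}]'

```text
time: 3.15
ee_pos: [0.5921, 0.1429, 0.4045]
eef_rot: [0.693, 0.721, -0.001, 0.001]
ft_force: [-0.2, -0.4, -0.0]
width: 0.0872
grip_force: 0.0
```

```bash
python3 - <<'E'
from h import *
st=telemetry.read_state();print(st['time'],st['ee_pos'],st['joint_positions'].round(2),st['ft_force'])
c=snap('wrist','w2.png');print('pred cap',proj(c,[.591,.146,.14]),'foot',proj(c,[.591,.146,0]))
E
```

```text
3.15 [0.59214597 0.14287558 0.40445549] [-0.71  0.31  0.49  1.53 -0.15  1.34 -0.16] [-0.20409185 -0.44145251 -0.02994434]
pred cap [258.62836044 195.02514717] foot [258.95277036 161.53136746]
```

View pics/w2.png

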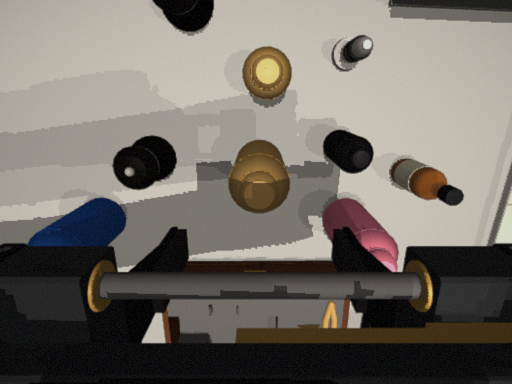

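The wrist view shows the large gold shaker with its cap at about (259,192), against a predicted (259,195). It sits roughly 3 mm further to +y, and the small gold one is at (267,72).

Request:
move_arm --steps '[{"dx":0.4,"dy":-0.1,"dz":2.5,"spin":0},{"dx":0,"dy":0,"dz":2.5,"spin":0},{"dx":0,"dy":0,"dz":2.5,"spin":0},{"dx":0,"dy":0,"dz":2.5,"spin":0},{"dx":0,"dy":0,"dz":2.5,"spin":0},{"dx":0,"dy":0,"dz":2.0,"spin":0},{"dx":0,"dy":0,"dz":0,"spin":0}]'

```text
time: 3.9
ee_pos: [0.5876, 0.1523, 0.2569]
eef_rot: [0.69, 0.724, -0.002, -0.001]
ft_force: [-0.7, 0.1, 0.4]
width: 0.087
grip_force: 0.0
```

Request:
move_arm --steps '[{"dx":0,"dy":0,"dz":0,"spin":0},{"dx":0,"dy":0,"dz":0,"spin":0},{"dx":0,"dy":0,"dz":0,"spin":0},{"dx":0,"dy":0,"dz":0,"spin":0},{"dx":0,"dy":0,"dz":0,"spin":0},{"dx":0,"dy":0,"dz":0,"spin":0}]' --claw 0 --squeeze 25

```text
time: 4.5
ee_pos: [0.5896, 0.1512, 0.2605]
eef_rot: [0.691, 0.723, 0.001, 0.0]
ft_force: [1.3, -1.0, 4.8]
width: 0.0597
grip_force: 25.0
```

Request:
move_arm --steps '[{"dx":0,"dy":0,"dz":-1.5,"spin":0},{"dx":0,"dy":0,"dz":-3,"spin":0},{"dx":0,"dy":0,"dz":-3,"spin":0},{"dx":0,"dy":0,"dz":-3,"spin":0},{"dx":0,"dy":0,"dz":-3,"spin":0},{"dx":0,"dy":0,"dz":-1.5,"spin":0},{"dx":0,"dy":0,"dz":0,"spin":0}]'

```text
time: 5.2
ee_pos: [0.5895, 0.151, 0.4119]
eef_rot: [0.691, 0.723, 0.001, 0.001]
ft_force: [0.4, 0.1, -1.9]
width: 0.0596
grip_force: 25.0
```

```bash
python3 - <<'E'
from h import *
c=dict(np.load('pics/top0.png.npz')); k=.64
f=lambda n,u,v,z:print(n,ray(c,u*k,v*k,z)[:2].round(3))
f('tin',580,386,.058)
for u,v in((588,246),(630,262),(607,309),(565,287)):f('coast',u,v,.02)
st=telemetry.read_state();print(st['width'],st['ft_force'],st['joint_positions'].round(2),st['ee_pos'])
E
```

```text
tin [ 0.425 -0.421]
coast [ 0.692 -0.455]
coast [ 0.662 -0.537]
coast [ 0.57 -0.49]
coast [ 0.611 -0.409]
0.05955223206523386 [ 0.36976118  0.14888289 -1.88769575] [-0.72  0.31  0.49  1.52 -0.15  1.35 -0.17] [0.58945542 0.15098236 0.41187441]
```

Request:
move_arm --steps '[{"dx":-1.5,"dy":-0.2,"dz":-1,"spin":0},{"dx":-3,"dy":-0.4,"dz":0,"spin":0},{"dx":-3,"dy":-0.4,"dz":0,"spin":0},{"dx":-3,"dy":-0.4,"dz":0,"spin":0},{"dx":-3,"dy":-0.4,"dz":0,"spin":0},{"dx":-3,"dy":-0.4,"dz":0,"spin":0},{"dx":-3,"dy":-0.4,"dz":0,"spin":0},{"dx":-3,"dy":-0.4,"dz":0,"spin":0},{"dx":-3,"dy":-0.4,"dz":0,"spin":0},{"dx":-3,"dy":-0.4,"dz":0,"spin":0}]'

```text
time: 6.2
ee_pos: [0.5632, -0.1376, 0.4186]
eef_rot: [0.691, 0.723, -0.001, -0.001]
ft_force: [0.9, 0.3, -2.4]
width: 0.0597
grip_force: 25.0
```

Request:
move_arm --steps '[{"dx":-3,"dy":-0.4,"dz":0,"spin":0},{"dx":-3,"dy":-0.4,"dz":0,"spin":0},{"dx":-3,"dy":-0.4,"dz":0,"spin":0},{"dx":-3,"dy":-0.4,"dz":0,"spin":0},{"dx":-3,"dy":-0.4,"dz":0,"spin":0},{"dx":-3,"dy":-0.4,"dz":0,"spin":0},{"dx":-3,"dy":-0.4,"dz":0,"spin":0},{"dx":-3,"dy":-0.4,"dz":0,"spin":0},{"dx":-3,"dy":-0.4,"dz":0,"spin":0},{"dx":-1.3,"dy":-0.4,"dz":0,"spin":0},{"dx":0,"dy":0,"dz":0,"spin":0}]'

```text
time: 7.3
ee_pos: [0.535, -0.4226, 0.4185]
eef_rot: [0.692, 0.722, -0.001, -0.001]
ft_force: [-0.4, -0.6, -2.9]
width: 0.0594
grip_force: 25.0
```

Request:
move_arm --steps '[{"dx":0,"dy":0,"dz":2,"spin":0},{"dx":0,"dy":0,"dz":3,"spin":0},{"dx":0,"dy":0,"dz":3,"spin":0},{"dx":0,"dy":0,"dz":3,"spin":0},{"dx":0,"dy":0,"dz":2,"spin":0},{"dx":0,"dy":0,"dz":1.5,"spin":0},{"dx":0,"dy":0,"dz":0.7,"spin":0},{"dx":0,"dy":0,"dz":0.4,"spin":0},{"dx":0,"dy":0,"dz":0.2,"spin":0},{"dx":0,"dy":0,"dz":0,"spin":0}]'

```text
time: 8.3
ee_pos: [0.5375, -0.42, 0.2623]
eef_rot: [0.691, 0.723, 0.0, 0.0]
ft_force: [0.5, -0.4, -3.9]
width: 0.0593
grip_force: 25.0
```

Request:
move_arm --steps '[{"dx":0,"dy":0,"dz":0.2,"spin":0},{"dx":0,"dy":0,"dz":0.1,"spin":0},{"dx":0,"dy":0,"dz":0,"spin":0}]' --squeeze 8

```text
time: 8.6
ee_pos: [0.538, -0.4201, 0.2602]
eef_rot: [0.691, 0.723, 0.0, 0.001]
ft_force: [1.0, 0.4, 4.4]
width: 0.06
grip_force: 8.0
```

Request:
move_arm --steps '[{"dx":0.9,"dy":0,"dz":-0.2,"spin":0},{"dx":0.9,"dy":0,"dz":-0.15,"spin":0},{"dx":0.9,"dy":0,"dz":-0.05,"spin":0},{"dx":0.9,"dy":0,"dz":0,"spin":0},{"dx":0.9,"dy":0,"dz":0.1,"spin":0},{"dx":0.9,"dy":0,"dz":0.15,"spin":0},{"dx":0.8,"dy":0,"dz":0.25,"spin":0},{"dx":0.8,"dy":0,"dz":0.3,"spin":0},{"dx":0,"dy":0,"dz":0,"spin":0}]'

```text
time: 9.5
ee_pos: [0.535, -0.3496, 0.2564]
eef_rot: [0.69, 0.723, 0.0, 0.002]
ft_force: [1.1, -2.1, 6.4]
width: 0.0596
grip_force: 7.9
```

```bash
python3 - <<'E'
from h import *
snap('scene','s2.png')
b=cv2.imread('pics/s2.png')
c=dict(np.load('pics/s2.png.npz'));u,v=proj(c,[.535,-.38,.07]);u,v=int(u),int(v);print(u,v)
cv2.imwrite('pics/s2c.png',cv2.resize(b[max(v-70,0):v+60,max(u-80,0):u+80],None,fx=4,fy=4,interpolation=cv2.INTER_CUBIC))
E
```

```text
195 145
```

View pics/s2c.png

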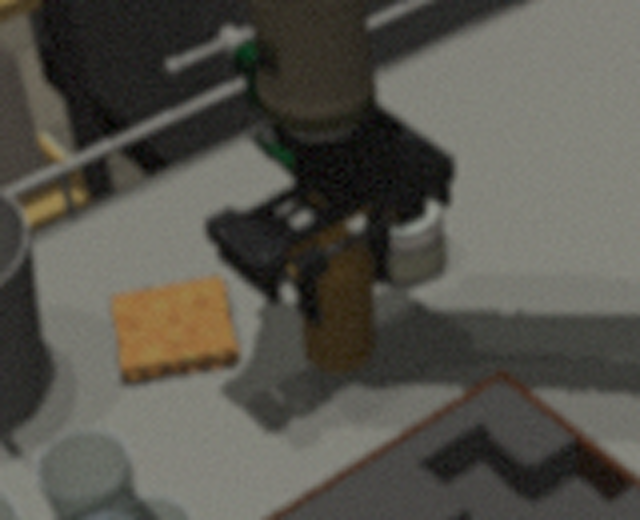

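The crop shows the shaker still upright, at about (340,300). It slid instead of tipping, so I'll tip it against the tray's -y rim. First I'll re-grip a little higher to keep the cap clear of the palm.

Request:
move_arm --steps '[{"dx":0,"dy":0,"dz":0,"spin":0},{"dx":0,"dy":0,"dz":0,"spin":0},{"dx":0,"dy":0,"dz":-0.3,"spin":0},{"dx":0,"dy":0,"dz":-0.3,"spin":0},{"dx":0,"dy":0,"dz":0,"spin":0}]' --claw 8

```text
time: 10.05
ee_pos: [0.5343, -0.35, 0.2612]
eef_rot: [0.691, 0.723, 0.0, 0.0]
ft_force: [-0.2, -1.1, -1.1]
width: 0.0793
grip_force: 0.0
```

Request:
move_arm --steps '[{"dx":0,"dy":0,"dz":0,"spin":0},{"dx":0,"dy":0,"dz":0,"spin":0},{"dx":0,"dy":0,"dz":0,"spin":0},{"dx":0,"dy":0,"dz":0,"spin":0},{"dx":0,"dy":0,"dz":-0.3,"spin":0},{"dx":1.5,"dy":0,"dz":0,"spin":0},{"dx":1.5,"dy":0,"dz":0,"spin":0},{"dx":1.5,"dy":0,"dz":0,"spin":0},{"dx":1.5,"dy":0,"dz":0,"spin":0},{"dx":1.5,"dy":0,"dz":0,"spin":0},{"dx":1,"dy":0,"dz":0,"spin":0},{"dx":0,"dy":0,"dz":0,"spin":0}]' --claw 0 --squeeze 20

```text
time: 11.25
ee_pos: [0.5307, -0.263, 0.2637]
eef_rot: [0.69, 0.724, 0.0, -0.0]
ft_force: [-1.2, 0.2, -2.3]
width: 0.0537
grip_force: 18.3
```

```bash
cat >> h.py <<'E'
def look(f,X,w=60):
    out=[]
    for n in('scene','top'):
        c=snap(n,f+n+'.png'); b=cv2.imread('pics/'+f+n+'.png'); u,v=proj(c,X).astype(int); print(n,u-w,v-w)
        b=cv2.copyMakeBorder(b,100,100,100,100,cv2.BORDER_CONSTANT)[v+100-w:v+100+w,u+100-w:u+100+w]
        out.append(cv2.resize(b,(400,400),interpolation=cv2.INTER_CUBIC))
    snap('wrist',f+'w.png'); w_=cv2.imread('pics/'+f+'w.png')
    I=np.hstack(out); I=cv2.convertScaleAbs(I,alpha=1.6)
    J=np.zeros((200,800,3),np.uint8); J[:,:267]=cv2.resize(w_,(267,200)); cv2.imwrite('pics/'+f+'.png',np.vstack([I,J]))
E
python3 -c "
from h import *
look('L1',[.53,-.27,.09],45)"
```

```text
scene 171 112
top 276 164
```

View pics/L1.png

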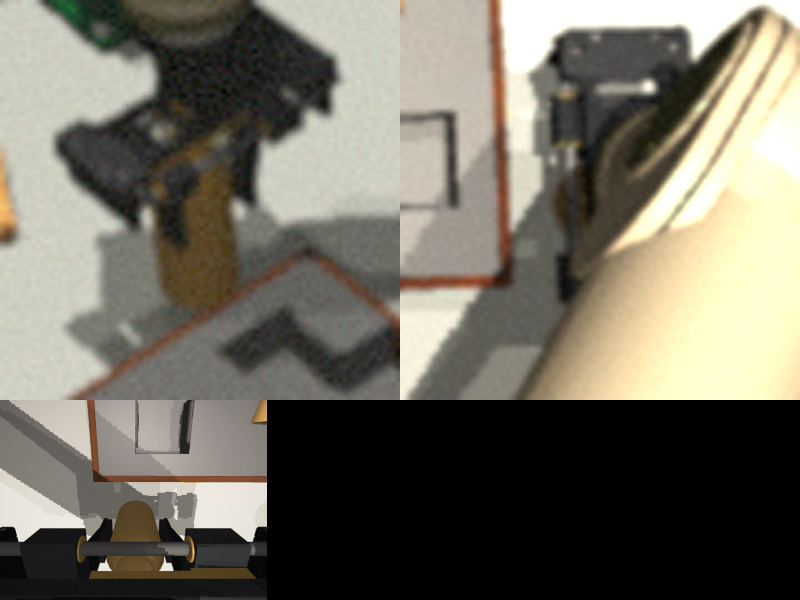

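The composite shows the shaker in the fingers with its foot at scene-crop (197,290), and the foot's far rim in the wrist picture at about (135,502). I'll check the tilt numerically.

```bash
python3 - <<'E'
from h import *
c=dict(np.load('pics/L1scene.png.npz'));w=dict(np.load('pics/L1w.png.npz'))
for u,v in((197,305),(158,285),(238,290),(197,280)):print(ray(c,171+u*.225,112+v*.225,.003)[:2].round(3))
st=telemetry.read_state();print(st['ee_pos'],st['width'],st['ft_force'],st['torque'])
for nm,g in(('scene',c),('wrist',w)):
    b=cv2.cvtColor(g['img'],cv2.COLOR_RGB2HSV);m=cv2.inRange(b,(8,90,30),(28,255,255))
    n,l,s,ce=cv2.connectedComponentsWithStats(m)
    for i in np.argsort(-s[1:,4])[:4]+1:print(nm,s[i],ce[i].round(1))
# wrist: body silhouettes for axis offsets
th=np.linspace(0,2*np.pi,60)
for off in(0,.01,.02,-.01):
  for tilt in(0,.1,.2,.3):
    # tilt about x: foot to +y
    ay=np.array([0,-np.sin(tilt),np.cos(tilt)]);
    g0=np.array([.5307,-.263+off,.2637-.164]); foot=g0-ay*.097
    e2=np.cross(ay,[1,0,0])
    P=[foot+.03*(np.cos(t)*np.array([1,0,0])+np.sin(t)*e2) for t in th]
    pw=np.array([proj(w,p) for p in P]);ps=np.array([proj(c,p) for p in P])
    print(off,tilt,'wrist top v %.0f'%pw[:,1].min(),'scene bottom: v %.1f u %.1f-%.1f'%(ps[:,1].max(),ps[:,0].min(),ps[:,0].max()))
print('obs scene v',112+305*.225,'u',171+158*.225,171+238*.225,'wrist v',(502-400)*1.92)
E
```

```text
[ 0.547 -0.265]
[ 0.557 -0.3  ]
[ 0.515 -0.258]
[ 0.532 -0.286]
[ 0.53015466 -0.2655814   0.26388981] 0.05389357833986248 [-0.89102325 -0.42223555 -2.55405465] [-0.09993779  0.04395455  0.05863539]
scene [    0     0   126   129 10510] [53.9 57.8]
scene [   0  127   52   66 2166] [ 19.7 159.1]
scene [478  70  34  48 899] [499.2  94.9]
scene [178 202 109  58 737] [233.8 229.7]
wrist [ 170  299  322   45 8571] [311.5 326.7]
wrist [ 211  193   98   80 5711] [259.7 237.6]
wrist [ 167    0  345  159 5533] [292.3 125.2]
wrist [480   0  32  44 970] [499.7  24.8]
0 0 wrist top v 164 scene bottom: v 185.3 u 210.5-228.9
0 0.1 wrist top v 153 scene bottom: v 186.4 u 212.3-230.7
0 0.2 wrist top v 142 scene bottom: v 187.3 u 214.1-232.4
0 0.3 wrist top v 132 scene bottom: v 187.9 u 215.9-234.0
0.01 0 wrist top v 152 scene bottom: v 187.1 u 212.3-230.8
0.01 0.1 wrist top v 141 scene bottom: v 188.1 u 214.1-232.5
0.01 0.2 wrist top v 129 scene bottom: v 189.0 u 215.9-234.2
0.01 0.3 wrist top v 118 scene bottom: v 189.7 u 217.7-235.9
0.02 0 wrist top v 139 scene bottom: v 188.8 u 214.1-232.7
0.02 0.1 wrist top v 128 scene bottom: v 189.9 u 215.9-234.4
0.02 0.2 wrist top v 116 scene bottom: v 190.8 u 217.7-236.1
0.02 0.3 wrist top v 104 scene bottom: v 191.5 u 219.5-237.8
-0.01 0 wrist top v 175 scene bottom: v 183.6 u 208.7-227.1
-0.01 0.1 wrist top v 165 scene bottom: v 184.7 u 210.5-228.8
-0.01 0.2 wrist top v 155 scene bottom: v 185.5 u 212.3-230.5
-0.01 0.3 wrist top v 145 scene bottom: v 186.2 u 214.0-232.1
obs scene v 180.625 u 206.55 224.55 wrist v 195.84
```

Both views put the axis about 23 mm behind the fingers (y ≈ -0.288) and upright. I'll set it down, re-centre and re-grip.

Request:
move_arm --steps '[{"dx":0,"dy":0,"dz":0.2,"spin":0},{"dx":0,"dy":0,"dz":0.15,"spin":0},{"dx":0,"dy":0,"dz":0,"spin":0}]'

```text
time: 11.7
ee_pos: [0.5303, -0.2656, 0.2605]
eef_rot: [0.691, 0.723, -0.0, 0.0]
ft_force: [-1.4, -0.5, 2.7]
width: 0.0538
grip_force: 18.4
```

Request:
move_arm --steps '[{"dx":0,"dy":0,"dz":0,"spin":0},{"dx":0,"dy":0,"dz":0,"spin":0},{"dx":0,"dy":0,"dz":0,"spin":0},{"dx":-1.2,"dy":0,"dz":0,"spin":0},{"dx":-1.2,"dy":0,"dz":0,"spin":0},{"dx":0,"dy":0,"dz":0,"spin":0}]' --claw 8.7

```text
time: 12.3
ee_pos: [0.5307, -0.2916, 0.2604]
eef_rot: [0.692, 0.722, -0.001, 0.001]
ft_force: [-0.2, 0.2, 0.0]
width: 0.0859
grip_force: 0.0
```

```bash
python3 - <<'E'
from h import *
c=snap('scene','s3.png');w=snap('wrist','w3.png')
st=telemetry.read_state();p=st['ee_pos'];print(p)
b=cv2.cvtColor(w['img'],cv2.COLOR_RGB2HSV);m=cv2.inRange(b,(8,90,30),(28,255,255))
n,l,s,ce=cv2.connectedComponentsWithStats(m)
for i in np.argsort(-s[1:,4])[:3]+1:print(s[i],ce[i].round(1))
th=np.linspace(0,2*np.pi,60)
for y in(-.30,-.29,-.28,-.27):
    pw=np.array([proj(w,[p[0]+.03*np.cos(t),y+.03*np.sin(t),0]) for t in th]);print(y,pw[:,1].min(),pw[:,0].min(),pw[:,0].max())
E
```

```text
[ 0.53112159 -0.28977027  0.26008659]
[ 203  164  117  109 9498] [260.7 226. ]
[ 222  299  290   45 6586] [351.3 328. ]
[ 166    0  346  121 5855] [306.1  96.8]
-0.3 177.28118625807622 225.12752539652936 294.488282340812
-0.29 165.5486838955329 225.2281725968897 295.41497702077
-0.28 153.52354889659918 225.33123856496852 296.36400311554195
-0.27 141.19469471481963 225.43681155346695 297.3361776807907
```

Request:
move_arm --steps '[{"dx":0,"dy":0,"dz":0,"spin":0},{"dx":0,"dy":0,"dz":0,"spin":0},{"dx":0,"dy":0,"dz":0,"spin":0},{"dx":0,"dy":0,"dz":0,"spin":0},{"dx":0,"dy":0,"dz":-0.2,"spin":0},{"dx":0,"dy":0,"dz":-0.2,"spin":0},{"dx":0.8,"dy":0,"dz":0,"spin":0},{"dx":0.8,"dy":0,"dz":0,"spin":0},{"dx":0.8,"dy":0,"dz":0,"spin":0},{"dx":0.8,"dy":0,"dz":0,"spin":0},{"dx":0.5,"dy":0,"dz":0,"spin":0},{"dx":0,"dy":0,"dz":0,"spin":0}]' --claw 0 --squeeze 25

```text
time: 13.6
ee_pos: [0.5299, -0.251, 0.2642]
eef_rot: [0.69, 0.724, 0.0, -0.0]
ft_force: [-0.4, -0.4, -1.8]
width: 0.0592
grip_force: 25.0
```

Request:
move_arm --steps '[{"dx":0.5,"dy":0,"dz":0,"spin":0},{"dx":0.65,"dy":0,"dz":-0.3,"spin":0},{"dx":0.65,"dy":0,"dz":-0.3,"spin":0},{"dx":0.7,"dy":0,"dz":-0.15,"spin":0},{"dx":0.7,"dy":0,"dz":-0.1,"spin":0},{"dx":0,"dy":0,"dz":0,"spin":0}]' --squeeze 15

```text
time: 14.2
ee_pos: [0.5287, -0.2188, 0.2731]
eef_rot: [0.69, 0.724, 0.001, 0.0]
ft_force: [1.3, -2.4, 1.9]
width: 0.0594
grip_force: 15.0
```

```bash
cat > tilt.py <<'E'
from h import *
w=snap('wrist','wt.png');st=telemetry.read_state();p=st['ee_pos'];print(p.round(4),st['ft_force'].round(1),st['torque'].round(2),st['width'].round(4))
b=cv2.cvtColor(w['img'],cv2.COLOR_RGB2HSV);m=cv2.inRange(b,(8,90,30),(28,255,255))
n,l,s,ce=cv2.connectedComponentsWithStats(m[:290])
for i in np.argsort(-s[1:,4])[:3]+1:print(s[i],ce[i].round(1))
g=p-np.array([0,0,.164])
for deg in range(0,100,10):
    t=np.radians(deg);a=np.array([0,np.sin(t),np.cos(t)]);e2=np.array([0,np.cos(t),-np.sin(t)]);X=np.array([1,0,0])
    ps=np.array([proj(w,g+a*z+rr*(np.cos(q)*X+np.sin(q)*e2)) for z,rr in((-.097,.03),(.009,.03),(.024,.019),(.038,.018),(.043,.005)) for q in np.linspace(0,6.28,40)])
    print(deg,ps.min(0).round(),ps.max(0).round())
E
python3 tilt.py
```

```text
Traceback (most recent call last):
  File "tilt.py", line 2, in <module>
    w=snap('wrist','wt.png');st=telemetry.read_state();p=st['ee_pos'];print(p.round(4),st['ft_force'].round(1),st['torque'].round(2),st['width'].round(4))
                                                                                                                                     ^^^^^^^^^^^^^^^^^
AttributeError: 'float' object has no attribute 'round'
```

```bash
sed -i "s/st\['width'\].round(4)/round(st['width'],4)/" tilt.py; python3 tilt.py
```

```text
[ 0.5282 -0.2195  0.2727] [ 0.8 -1.7  0.2] [-0.35 -0.24  0.01] 0.0595
[  172     0   340   272 12659] [261.6 195.8]
[ 454    0   58  175 4755] [493.6  82.5]
[363 260  22  30 332] [374.4 273.3]
0 [202. 167.] [317. 338.]
10 [202. 185.] [317. 330.]
20 [202. 204.] [317. 321.]
30 [202. 202.] [317. 321.]
40 [202. 202.] [317. 318.]
50 [202. 195.] [317. 340.]
60 [203. 188.] [317. 364.]
70 [203. 184.] [317. 389.]
80 [203. 183.] [317. 415.]
90 [204. 181.] [316. 442.]
```

Contact force is present and the width is still the full diameter, so it is tilting. I'll continue the arc.

Request:
move_arm --steps '[{"dx":0.7,"dy":0,"dz":0.05,"spin":0},{"dx":0.7,"dy":0,"dz":0.1,"spin":0},{"dx":0.7,"dy":0,"dz":0.2,"spin":0},{"dx":0.65,"dy":0,"dz":0.3,"spin":0},{"dx":0,"dy":0,"dz":0,"spin":0}]'

```text
time: 14.8
ee_pos: [0.5269, -0.191, 0.2656]
eef_rot: [0.69, 0.724, 0.0, -0.001]
ft_force: [1.4, 0.0, 0.8]
width: 0.0593
grip_force: 15.0
```

```bash
python3 tilt.py | head -2
```

```text
[ 0.5268 -0.1915  0.2657] [ 0.4  0.8 -1.7] [-0.04 -0.03  0.02] 0.059
[ 202  176  116   96 8428] [259.5 231.3]
```

```bash
cat > fit.py <<'E'
from h import *
w=snap('wrist','wf.png');s=snap('scene','sf.png');st=telemetry.read_state();p=st['ee_pos'];g=p-np.array([0,0,.164])
def sil(c,deg,off,h):
    t=np.radians(deg);a=np.array([-.045*np.sin(t),np.sin(t),np.cos(t)]);X=np.array([1,.045,0]);e2=np.cross(a,X)
    o=g+off*e2
    P=np.array([proj(c,o+a*(z-h)+rr*(np.cos(q)*X+np.sin(q)*e2)) for z,rr in((0,.03),(.106,.03),(.121,.019),(.134,.018),(.14,.006)) for q in np.linspace(0,6.28,40)])
    m=np.zeros((384,512),np.uint8);cv2.fillConvexPoly(m,cv2.convexHull(P.astype(np.int32)),1);return m
def gold(c,roi):
    b=cv2.cvtColor(c['img'],cv2.COLOR_RGB2HSV);m=cv2.inRange(b,(8,90,25),(28,255,255))//255
    k=np.zeros_like(m);k[roi[1]:roi[3],roi[0]:roi[2]]=1;return m*k
mw=gold(w,(150,80,370,245)); 
u,v=proj(s,g).astype(int);R=40;ms=gold(s,(u-R,v-R,u+R,v+R))
def sc(m,q,roi):
    k=np.zeros_like(m);k[roi[1]:roi[3],roi[0]:roi[2]]=1;q=q*k
    return (m&q).sum()/max(1,(m|q).sum())
res=[]
for deg in range(-10,111,5):
  for off in(-.02,-.01,0,.01,.02):
    for h in(.085,.097,.109):
      res.append((sc(mw,sil(w,deg,off,h),(150,80,370,245)),(ms&sil(s,deg,off,h)).sum()/max(1,ms.sum()),deg,off,h))
res.sort(key=lambda x:-x[0]-x[1])
for x in res[:8]:print(np.round(x,3))
print(mw.sum(),ms.sum())
E
python3 fit.py
```

```text
[6.74e-01 6.77e-01 1.10e+02 0.00e+00 9.70e-02]
[6.77e-01 6.72e-01 8.50e+01 1.00e-02 9.70e-02]
[6.73e-01 6.72e-01 8.00e+01 1.00e-02 9.70e-02]
[ 6.80e-01  6.64e-01  1.10e+02 -1.00e-02  9.70e-02]
[6.80e-01 6.64e-01 9.00e+01 1.00e-02 9.70e-02]
[6.82e-01 6.62e-01 9.50e+01 1.00e-02 9.70e-02]
[6.71e-01 6.70e-01 6.50e+01 1.00e-02 9.70e-02]
[6.7e-01 6.7e-01 7.5e+01 1.0e-02 9.7e-02]
7481 470
```

Request:
move_arm --steps '[{"dx":0.6,"dy":0,"dz":0.4,"spin":0},{"dx":0.6,"dy":0,"dz":0.4,"spin":0},{"dx":0.5,"dy":0,"dz":0.5,"spin":0},{"dx":0.4,"dy":0,"dz":0.3,"spin":0},{"dx":0,"dy":0,"dz":0.2,"spin":0},{"dx":0,"dy":0,"dz":0,"spin":0}]'

```text
time: 15.55
ee_pos: [0.5261, -0.1723, 0.2494]
eef_rot: [0.691, 0.723, 0.0, 0.001]
ft_force: [-4.5, -3.4, 14.5]
width: 0.0591
grip_force: 15.0
```

```bash
python3 fit.py; python3 tilt.py|head -3
```

```text
[5.94e-01 6.16e-01 1.10e+02 0.00e+00 9.70e-02]
[5.92e-01 6.14e-01 1.05e+02 0.00e+00 9.70e-02]
[5.9e-01 6.1e-01 1.0e+02 0.0e+00 9.7e-02]
[6.03e-01 5.93e-01 9.00e+01 1.00e-02 9.70e-02]
[6.05e-01 5.91e-01 9.50e+01 1.00e-02 9.70e-02]
[6.03e-01 5.91e-01 1.00e+02 1.00e-02 9.70e-02]
[ 0.589  0.598 95.     0.     0.097]
[ 5.86e-01  5.94e-01  1.10e+02 -1.00e-02  9.70e-02]
8234 651
[ 0.5261 -0.1723  0.2494] [-5.9 -4.1 15. ] [-0.91  1.21  0.03] 0.0593
[ 203  176  114   96 8348] [259.5 230.7]
[ 159    0   39  249 4560] [179.2 108.8]
```

Request:
move_arm --steps '[{"dx":0,"dy":0,"dz":-0.2,"spin":0},{"dx":0,"dy":0,"dz":0,"spin":0},{"dx":0,"dy":0,"dz":-1,"spin":0},{"dx":0,"dy":0,"dz":-2,"spin":0},{"dx":0,"dy":0,"dz":-1,"spin":0},{"dx":2.2,"dy":0.8,"dz":0,"spin":0},{"dx":2.2,"dy":0.8,"dz":0,"spin":0},{"dx":2.2,"dy":0.8,"dz":0,"spin":0},{"dx":2.2,"dy":0.7,"dz":0,"spin":0},{"dx":0,"dy":0,"dz":0,"spin":0}]' --squeeze 55

```text
time: 16.7
ee_pos: [0.5538, -0.0782, 0.2901]
eef_rot: [0.689, 0.725, 0.001, -0.001]
ft_force: [0.3, 0.5, -1.9]
width: 0.0589
grip_force: 55.0
```

```bash
python3 - <<'E'
from h import *
s=snap('scene','s5.png');t=snap('top','t5.png');w=snap('wrist','w5.png');st=telemetry.read_state();g=st['ee_pos']-[0,0,.164];print(st['ee_pos'],st['ft_force'],st['width'])
def crop(c,X,wx,wy,f):
    u,v=proj(c,X).astype(int);b=cv2.cvtColor(c['img'],cv2.COLOR_RGB2BGR)[max(0,v-wy):v+wy,max(0,u-wx):u+wx];print(max(0,u-wx),max(0,v-wy),b.shape)
    return cv2.convertScaleAbs(cv2.resize(b,None,fx=f,fy=f,interpolation=cv2.INTER_CUBIC),alpha=1.7)
A=crop(s,g,40,37,5);B=crop(t,g,40,37,5)
I=np.zeros((600,800,3),np.uint8);I[:370,:400]=A[:370,:400];I[:370,400:]=B[:370,:400]
W=cv2.cvtColor(w['img'],cv2.COLOR_RGB2BGR)[120:350,110:410];I[370:600,:300]=W;W2=cv2.convertScaleAbs(W,alpha=2.2);I[370:600,300:600]=W2
cv2.imwrite('pics/L5.png',I)
E
```

```text
[ 0.55272296 -0.08262986  0.29027372] [-0.27953313 -1.47379505 -2.59129709] 0.058407590113385144
207 149 (74, 80, 3)
214 162 (74, 80, 3)
```

View pics/L5.png

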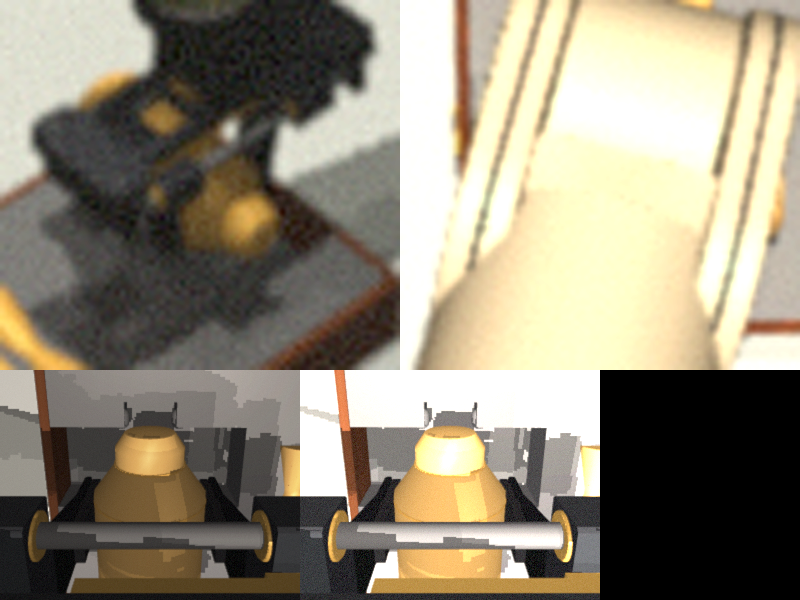

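The last view shows the shaker lying in the grip with its cap towards +y over the tray. Cap tip is at wrist pixel ≈(260,179), cap at scene pixel ≈(257,193), and foot edge at top pixel ≈(290,203). From these I'll work out pitch and axial position.

```bash
python3 - <<'E'
from h import *
s,t,w=[dict(np.load(f'pics/{n}5.png.npz')) for n in 'stw']
g=np.array([.5531,-.0815,.1263])
print('foot edge',ray(t,290.6,203,.126),'z.1',ray(t,290.6,203,.10))
def m(c):
    b=cv2.cvtColor(c['img'],cv2.COLOR_RGB2HSV);return cv2.inRange(b,(8,70,40),(30,255,255))
mw=m(w);ys=np.where(mw[120:240,260]>0)[0]+120;print('wrist col260 gold from',ys[:3])
for v in(185,195,205,215,225,235,245,255):
    x=np.where(mw[v,190:330]>0)[0]+190;print(v,x.min() if len(x) else 0,x.max() if len(x) else 0)
def pts(pitch,h):
    # pitch: cap up positive (rad)
    a=np.array([-.045*np.cos(pitch),np.cos(pitch),np.sin(pitch)]);X=np.array([1,.045,0]);e2=np.cross(X,a)
    f=g-a*h;return lambda z,r,q:f+a*z+r*(np.cos(q)*X+np.sin(q)*e2)
Q=np.linspace(0,6.28,60)
for h in(.09,.096,.102):
  for pd in(-15,-10,-5,0,5,10):
    P=pts(np.radians(pd),h)
    cap=np.array([proj(w,P(.134,.018,q)) for q in Q]);bod=np.array([proj(w,P(.106,.03,q)) for q in Q])
    ft=np.array([proj(t,P(0,.03,q)) for q in Q])
    print(h,pd,'cap u %.0f-%.0f vtop %.0f'%(cap[:,0].min(),cap[:,0].max(),cap[:,1].min()),'tip',proj(w,P(.14,0,0)).round(),'bod u %.0f-%.0f v@ %.0f'%(bod[:,0].min(),bod[:,0].max(),bod[bod[:,0].argmin(),1]),'scenetip',proj(s,P(.14,0,0)).round(1),'foot umax %.1f'%ft[:,0].max())
E
```

```text
foot edge [ 0.54397342 -0.1798805   0.126     ] z.1 [ 0.54534869 -0.18351107  0.1       ]
wrist col260 gold from [175 176 177]
185 232 287
195 225 294
205 225 294
215 222 297
225 215 304
235 207 312
245 204 315
255 204 315
0.09 -15 cap u 227-294 vtop 178 tip [261. 167.] bod u 205-317 v@ 231 scenetip [259.4 199. ] foot umax 289.0
0.09 -10 cap u 226-295 vtop 176 tip [261. 167.] bod u 204-317 v@ 232 scenetip [259.7 198.2] foot umax 288.4
0.09 -5 cap u 226-296 vtop 174 tip [261. 168.] bod u 204-318 v@ 234 scenetip [259.8 197.3] foot umax 288.5
0.09 0 cap u 225-297 vtop 172 tip [261. 169.] bod u 203-318 v@ 236 scenetip [259.8 196.3] foot umax 289.1
0.09 5 cap u 224-298 vtop 171 tip [261. 172.] bod u 203-318 v@ 238 scenetip [259.7 195.2] foot umax 289.5
0.09 10 cap u 223-299 vtop 171 tip [261. 175.] bod u 202-319 v@ 240 scenetip [259.6 194. ] foot umax 289.7
0.096 -15 cap u 227-294 vtop 188 tip [261. 178.] bod u 205-316 v@ 242 scenetip [258.1 197.5] foot umax 291.3
0.096 -10 cap u 227-295 vtop 186 tip [261. 178.] bod u 204-317 v@ 243 scenetip [258.2 196.8] foot umax 290.7
0.096 -5 cap u 22
[... 360 characters left out ...]
03-318 v@ 249 scenetip [258.2 193.1] foot umax 291.9
0.102 -15 cap u 227-294 vtop 198 tip [261. 189.] bod u 205-316 v@ 253 scenetip [256.7 196.1] foot umax 293.5
0.102 -10 cap u 227-295 vtop 196 tip [261. 189.] bod u 205-316 v@ 254 scenetip [256.8 195.4] foot umax 292.9
0.102 -5 cap u 226-295 vtop 194 tip [261. 191.] bod u 205-317 v@ 255 scenetip [256.9 194.7] foot umax 293.1
0.102 0 cap u 226-296 vtop 193 tip [261. 192.] bod u 204-317 v@ 256 scenetip [256.9 194. ] foot umax 293.7
0.102 5 cap u 225-296 vtop 192 tip [261. 194.] bod u 204-317 v@ 257 scenetip [256.9 193.1] foot umax 294.0
0.102 10 cap u 224-297 vtop 191 tip [261. 197.] bod u 204-317 v@ 258 scenetip [256.8 192.3] foot umax 294.0
```

```bash
python3 - <<'E'
from h import *
w=dict(np.load('pics/w5.png.npz'));print(telemetry.read_state()['ee_pos'])
for u,v in((235,153),(287,153),(235,177),(287,177)):print(ray(w,u,v,.054).round(4))
b=w['img'][145:182,225:300].mean(2).astype(int)
for r in b[::4,::3]:print(*r)
E
```

```text
[ 0.55272296 -0.08262986  0.29027372]
[ 0.5324 -0.0372  0.054 ]
[ 0.5705 -0.0354  0.054 ]
[ 0.5328 -0.0553  0.054 ]
[ 0.5718 -0.0535  0.054 ]
135 124 124 136 136 137 140 123 126 124 123 124 124 126 126 124 124 121 124 125 124 124 123 124 123
124 122 123 122 125 122 126 123 124 123 124 128 127 124 125 126 123 124 122 124 122 122 124 121 123
121 125 124 60 115 122 124 123 123 124 123 125 124 122 123 122 123 125 121 123 36 120 120 120 122
122 121 123 57 108 112 121 122 123 122 123 121 122 121 121 122 122 123 123 115 32 119 124 121 118
122 121 121 84 62 56 123 123 122 61 65 63 63 69 115 115 112 115 113 71 78 121 120 120 123
122 122 120 101 82 56 120 78 56 57 56 57 57 58 57 57 59 58 60 63 98 119 121 119 120
119 122 117 99 80 55 107 56 57 59 56 56 57 59 61 56 58 57 57 50 67 119 121 119 120
120 119 119 83 76 122 74 57 57 56 57 54 59 53 58 59 58 58 55 43 61 117 120 117 119
87 95 98 86 116 112 69 66 64 66 67 67 68 68 67 66 65 62 62 59 67 94 103 118 119
57 57 56 63 73 73 74 76 77 77 76 79 77 76 76 77 78 75 71 73 67 65 62 64 64
```

Request:
move_arm --steps '[{"dx":-0.1,"dy":0.1,"dz":0.5,"spin":0},{"dx":0,"dy":0,"dz":1.2,"spin":0},{"dx":0,"dy":0,"dz":1.5,"spin":0},{"dx":0,"dy":0,"dz":1.5,"spin":0},{"dx":0,"dy":0,"dz":0.8,"spin":0},{"dx":0,"dy":0,"dz":0.5,"spin":0},{"dx":0,"dy":0,"dz":0.3,"spin":0},{"dx":0,"dy":0,"dz":0.2,"spin":0},{"dx":0,"dy":0,"dz":0,"spin":0}]'

```text
time: 17.75
ee_pos: [0.5538, -0.0833, 0.2253]
eef_rot: [0.691, 0.723, -0.0, -0.0]
ft_force: [-3.4, -0.2, -0.9]
width: 0.0591
grip_force: 55.0
```

Request:
move_arm --steps '[{"dx":0,"dy":0,"dz":0.3,"spin":0},{"dx":0,"dy":0,"dz":0.3,"spin":0},{"dx":0,"dy":0,"dz":0.2,"spin":0},{"dx":0,"dy":0,"dz":0,"spin":0}]'

```text
time: 18.15
ee_pos: [0.5541, -0.0836, 0.2184]
eef_rot: [0.691, 0.723, 0.0, 0.0]
ft_force: [-6.8, -0.2, 9.3]
width: 0.0588
grip_force: 55.0
```

Request:
move_arm --steps '[{"dx":0,"dy":0,"dz":0.3,"spin":0},{"dx":0,"dy":0,"dz":0.3,"spin":0},{"dx":0,"dy":0,"dz":0,"spin":0}]'

```text
time: 18.45
ee_pos: [0.5539, -0.0837, 0.2119]
eef_rot: [0.691, 0.723, 0.0, 0.0]
ft_force: [-4.3, -0.6, 2.5]
width: 0.0591
grip_force: 55.0
```

Request:
move_arm --steps '[{"dx":0,"dy":0,"dz":0.2,"spin":0},{"dx":0,"dy":0,"dz":0.2,"spin":0},{"dx":0,"dy":0,"dz":0,"spin":0}]'

```text
time: 18.75
ee_pos: [0.5541, -0.0839, 0.2082]
eef_rot: [0.691, 0.723, 0.0, 0.0]
ft_force: [-6.3, -1.1, 8.7]
width: 0.0586
grip_force: 55.0
```

Request:
move_arm --steps '[{"dx":0,"dy":0,"dz":0.2,"spin":0},{"dx":0,"dy":0,"dz":0.2,"spin":0},{"dx":0,"dy":0,"dz":0,"spin":0}]'

```text
time: 19.05
ee_pos: [0.5542, -0.0846, 0.2073]
eef_rot: [0.691, 0.723, 0.001, -0.0]
ft_force: [-23.2, 1.7, 49.5]
width: 0.0588
grip_force: 55.1
```

Request:
move_arm --steps '[{"dx":0,"dy":0,"dz":-0.2,"spin":0},{"dx":0,"dy":0,"dz":-0.1,"spin":0},{"dx":0,"dy":0,"dz":0,"spin":0}]'

```text
time: 19.35
ee_pos: [0.554, -0.0842, 0.2075]
eef_rot: [0.691, 0.723, 0.0, 0.001]
ft_force: [-6.4, -1.7, 11.3]
width: 0.0586
grip_force: 55.0
```

Request:
move_arm --steps '[{"dx":0,"dy":0,"dz":0,"spin":0},{"dx":0,"dy":0,"dz":0,"spin":0},{"dx":0,"dy":0,"dz":0,"spin":0},{"dx":0,"dy":0,"dz":0,"spin":0},{"dx":0,"dy":0,"dz":-1,"spin":0},{"dx":0,"dy":0,"dz":-2,"spin":0},{"dx":0,"dy":0,"dz":-3,"spin":0},{"dx":0,"dy":0,"dz":-3,"spin":0},{"dx":0,"dy":0,"dz":0,"spin":0}]' --claw 8.4

```text
time: 20.25
ee_pos: [0.5552, -0.0838, 0.3007]
eef_rot: [0.691, 0.723, 0.002, 0.002]
ft_force: [1.4, -0.7, -0.2]
width: 0.0842
grip_force: 0.0
```

Request:
move_arm --steps '[{"dx":-2.2,"dy":0,"dz":0,"spin":0},{"dx":-2.2,"dy":0,"dz":0,"spin":0},{"dx":-2.2,"dy":0,"dz":0,"spin":0},{"dx":0,"dy":0,"dz":0,"spin":0},{"dx":0,"dy":0,"dz":0,"spin":0},{"dx":0,"dy":0,"dz":0,"spin":0},{"dx":0,"dy":0,"dz":0,"spin":0},{"dx":0,"dy":0,"dz":0,"spin":0}]' --claw 0 --squeeze 20

```text
time: 21.05
ee_pos: [0.5571, -0.1484, 0.2962]
eef_rot: [0.69, 0.724, 0.0, -0.0]
ft_force: [0.7, 0.4, 0.4]
width: 0.028
grip_force: 0.0
```

Request:
move_arm --steps '[{"dx":0,"dy":0,"dz":0.5,"spin":0},{"dx":0,"dy":0,"dz":0.5,"spin":0},{"dx":0,"dy":0,"dz":0.5,"spin":0},{"dx":0,"dy":0,"dz":0.3,"spin":0},{"dx":0,"dy":0,"dz":0.3,"spin":0},{"dx":0,"dy":0,"dz":0.2,"spin":0},{"dx":0,"dy":0,"dz":0,"spin":0}]'

```text
time: 21.75
ee_pos: [0.5569, -0.1491, 0.2729]
eef_rot: [0.691, 0.723, -0.0, -0.0]
ft_force: [-1.6, 0.4, 0.2]
width: 0.0
grip_force: 0.0
```

Request:
move_arm --steps '[{"dx":0,"dy":0,"dz":0.3,"spin":0},{"dx":0,"dy":0,"dz":0.3,"spin":0},{"dx":0,"dy":0,"dz":0.3,"spin":0},{"dx":0,"dy":0,"dz":0.2,"spin":0},{"dx":0,"dy":0,"dz":0,"spin":0}]'

```text
time: 22.25
ee_pos: [0.5569, -0.1491, 0.2618]
eef_rot: [0.691, 0.723, -0.0, -0.0]
ft_force: [0.4, 1.2, 0.2]
width: 0.0004
grip_force: 0.0
```

Request:
move_arm --steps '[{"dx":0,"dy":0,"dz":0.2,"spin":0},{"dx":0,"dy":0,"dz":0.2,"spin":0},{"dx":0,"dy":0,"dz":0.15,"spin":0},{"dx":0,"dy":0,"dz":0,"spin":0}]'

```text
time: 22.65
ee_pos: [0.5569, -0.1491, 0.2565]
eef_rot: [0.691, 0.723, -0.0, -0.0]
ft_force: [0.4, 0.6, 0.1]
width: 0.0004
grip_force: 0.0
```

Request:
move_arm --steps '[{"dx":0,"dy":0,"dz":0.15,"spin":0},{"dx":0,"dy":0,"dz":0.15,"spin":0},{"dx":0,"dy":0,"dz":0,"spin":0}]'

```text
time: 22.95
ee_pos: [0.5571, -0.1492, 0.2541]
eef_rot: [0.691, 0.723, 0.0, -0.0]
ft_force: [-1.7, 0.0, 5.8]
width: 0.0007
grip_force: 2.5
```

Request:
move_arm --steps '[{"dx":0,"dy":0,"dz":0.15,"spin":0},{"dx":0,"dy":0,"dz":0.1,"spin":0},{"dx":0,"dy":0,"dz":0,"spin":0}]'

```text
time: 23.25
ee_pos: [0.5575, -0.1495, 0.2539]
eef_rot: [0.691, 0.723, 0.001, 0.0]
ft_force: [-9.3, 3.9, 28.4]
width: 0.0006
grip_force: 14.3
```

Request:
move_arm --steps '[{"dx":0,"dy":0,"dz":-1,"spin":0},{"dx":0,"dy":0,"dz":-1,"spin":0},{"dx":2.5,"dy":0,"dz":0,"spin":0},{"dx":2.5,"dy":0,"dz":0,"spin":0},{"dx":2.5,"dy":0,"dz":0,"spin":0},{"dx":2.4,"dy":0,"dz":0,"spin":0},{"dx":0,"dy":0,"dz":0,"spin":0},{"dx":0,"dy":0,"dz":0.8,"spin":0},{"dx":0,"dy":0,"dz":0.8,"spin":0},{"dx":0,"dy":0,"dz":0.4,"spin":0},{"dx":0,"dy":0,"dz":0,"spin":0}]'

```text
time: 24.35
ee_pos: [0.552, -0.051, 0.2502]
eef_rot: [0.691, 0.723, -0.001, -0.0]
ft_force: [-0.7, 0.4, 1.0]
width: 0.0002
grip_force: 0.0
```

Request:
move_arm --steps '[{"dx":0,"dy":0,"dz":0.2,"spin":0},{"dx":0,"dy":0,"dz":0.2,"spin":0},{"dx":0,"dy":0,"dz":0.2,"spin":0},{"dx":0,"dy":0,"dz":0,"spin":0}]'

```text
time: 24.75
ee_pos: [0.5524, -0.0502, 0.245]
eef_rot: [0.691, 0.723, -0.0, -0.0]
ft_force: [-0.3, -0.6, -0.0]
width: 0.0005
grip_force: 0.0
```

Request:
move_arm --steps '[{"dx":0,"dy":0,"dz":0.15,"spin":0},{"dx":0,"dy":0,"dz":0.15,"spin":0},{"dx":0,"dy":0,"dz":0.1,"spin":0},{"dx":0,"dy":0,"dz":0,"spin":0}]'

```text
time: 25.15
ee_pos: [0.5528, -0.0504, 0.2425]
eef_rot: [0.691, 0.723, 0.001, 0.0]
ft_force: [-5.3, 0.3, 15.5]
width: 0.0004
grip_force: 6.4
```

Cap contact comes at a tip height of 60 mm, which is its home level. I'll press a little more and withdraw.

Request:
move_arm --steps '[{"dx":0,"dy":0,"dz":0.15,"spin":0},{"dx":0,"dy":0,"dz":0,"spin":0}]'

```text
time: 25.35
ee_pos: [0.553, -0.0505, 0.2421]
eef_rot: [0.691, 0.723, 0.001, 0.0]
ft_force: [-9.4, 2.0, 27.7]
width: 0.0007
grip_force: 11.7
```

Request:
move_arm --steps '[{"dx":0,"dy":0,"dz":-1,"spin":0},{"dx":0,"dy":0,"dz":-3,"spin":0},{"dx":0,"dy":0,"dz":-4,"spin":0},{"dx":0,"dy":0,"dz":-4,"spin":0},{"dx":0,"dy":0,"dz":-4,"spin":0},{"dx":3,"dy":0,"dz":0,"spin":0},{"dx":4,"dy":0,"dz":0,"spin":0},{"dx":4,"dy":0,"dz":0,"spin":0},{"dx":4,"dy":0,"dz":0,"spin":0},{"dx":4,"dy":0,"dz":0,"spin":0},{"dx":3,"dy":0,"dz":0,"spin":0},{"dx":0,"dy":0,"dz":0,"spin":0}]'

```text
time: 26.55
ee_pos: [0.5413, 0.1748, 0.3993]
eef_rot: [0.688, 0.726, 0.0, -0.001]
ft_force: [0.4, 0.6, -0.9]
width: 0.0004
grip_force: 0.0
```

```bash
python3 - <<'E'
from h import *
s=snap('scene','s9.png');w=snap('top','t9.png');a=dict(np.load('pics/scene0.png.npz'));
# predicted home silhouette vs gold mask, scene
def sil(c,dz0,dz1,ys=0):
    m=np.array([.5545,-.109+ys,.042]);ax=np.array([-.045,1,0]);f=m-.07*ax+[0,0,dz0];t=m+.07*ax+[0,0,dz1];a_=(t-f)/.14
    P=np.array([proj(c,f+a_*z+r_*(np.cos(q)*np.array([1,.045,0])+np.sin(q)*np.array([0,0,1]))) for z,r_ in((0,.03),(.106,.03),(.121,.019),(.134,.018),(.14,.006)) for q in np.linspace(0,6.28,40)])
    k=np.zeros((384,512),np.uint8);cv2.fillConvexPoly(k,cv2.convexHull(P.astype(np.int32)),1);return k
for n,c in(('scene',s),('top',w)):
    b=cv2.cvtColor(c['img'],cv2.COLOR_RGB2HSV);m=cv2.inRange(b,(8,90,25),(28,255,255))//255
    k0=cv2.dilate(sil(c,0,0),np.ones((17,17)));m=m*k0
    for p in((0,0,0),(.016,.016,0),(.01,0,0),(0,.01,0),(0,0,.004),(0,0,-.004)):
        k=sil(c,*p);print(n,p,round((m&k).sum()/(m|k).sum(),3))
d=cv2.absdiff(s['img'],a['img']).max(2);d=cv2.medianBlur(d,5)
n,l,st,ce=cv2.connectedComponentsWithStats((d>45).astype(np.uint8))
for i in range(1,n):
    if st[i,4]>25:print(st[i],ce[i].round())
print(telemetry.read_state()['time'])
E
```

```text
scene (0, 0, 0) 0.733
scene (0.016, 0.016, 0) 0.647
scene (0.01, 0, 0) 0.699
scene (0, 0.01, 0) 0.732
scene (0, 0, 0.004) 0.731
scene (0, 0, -0.004) 0.731
top (0, 0, 0) 0.887
top (0.016, 0.016, 0) 0.895
top (0.01, 0, 0) 0.897
top (0, 0.01, 0) 0.885
top (0, 0, 0.004) 0.838
top (0, 0, -0.004) 0.882
[ 320    0   93   82 3388] [366.  38.]
[426  67  12  24 157] [432.  79.]
[ 282   83   88  190 6466] [323. 166.]
[372  92   6  22  97] [374. 102.]
[354 146  10  11  68] [359. 151.]
[382 161  28  18 350] [395. 169.]
[ 397  179  115  118 3586] [452. 240.]
[222 182  37  32 557] [240. 197.]
[270 248   9  15  76] [274. 256.]
[277 253  23  35 443] [287. 269.]
26.65
```

```bash
python3 -c "
from bench import job
print(job.close_job())"
```

```text
the job is handed in; nothing more can be done
None
```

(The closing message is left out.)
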